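# Turn an opened e-bike controller board-side up for testing

## Robot

A 7-joint arm with a two-finger parallel gripper is mounted at the origin on the work surface. World frame = base frame: x ahead of the robot, y to its left, z up, the work surface at z = 0. Lengths are in mm, angles in rad, forces in N, time in s.
With the tool pointing down it reaches from about 400 to 875 mm from the base axis. Payload 4.4 kg.
Tool frame: the origin (TCP) lies at the very end of the fingers, on their centre line; the grasp point (between the pads) lies 19 mm behind it; z points along the fingers, y is the direction in which the jaws open and shut (so a half turn about z gives the same grasp; the last joint's range is limited). The gripper opens to 85 mm and grips with 20 to 120 N. Pads are 22 mm wide; open, the fingers measure 114 mm over their backs; the gripper's body (76 mm by 85 mm) begins 54 mm behind the grasp point. The pads swing forward as they close: fully open they stand 13 mm farther back than shut.
Start: joints at [-1.19, 0.628, 0.038, 1.517, -0.027, 0.996, -0.02], TCP at [280.833, 586.217, 231.313] pointing down, gripper open.
Joint ranges: [-3.06, 3.06], [-0.37, 2.12], [-1.25, 1.32], [0.18, 2.47], [-1.1, 4.24], [0.23, 1.98], [-2.94, 2.94]. Speed limits (rad/s): [2.57, 2.57, 3.14, 3.14, 3.14, 3.14, 3.14].

## Interface

Orientations are given as [roll, pitch, yaw] about the fixed x, y, z axes, in that order (R = Rz(yaw) Ry(pitch) Rx(roll)).
In Python, from cell import ctrl gives the robot as it stands.
- The arm moves only by the shell command python3 -m crank 'ROWS' [OPENING]. ROWS is JSON, a list that holds one entry, the list of rows, each a list of 6 numbers: the shift along the tool's x, y, z in units of 30 mm (1.0 is 30 mm), then the turn, a rotation vector about the tool's x, y, z in units of 6 degrees (1.0 is 6 degrees). In form: [[[tx, ty, tz, rx, ry, rz], ...]]. A call has 1 to 12 rows; each row shifts and turns the pose as measured when the row begins, along the tool's axes as they then stand; what a row does not reach is not made up. A row lasts 1/12 s, in which the tool goes at most 41.7 mm and 7.16 degrees, less where a joint would pass 70% of its speed; a pose out of reach is approached as far as the arm can. A call is refused whole if a number of a shift passes 1 or a number of a turn 1, either way. A call with a gripper value outside its range is refused whole. OPENING is the gripper command: -1 is fully open, 1 is shut, values between are in proportion, set as the call begins (- or left out, the last holds). The fingers move at their own pace and stop on an object; the grip force is fixed at half the most. Time passes only in rows, so rows that do not move let the fingers close. It gives the time, the measured TCP pose, the force and the opening at its end, in the units of the state.
- ctrl.read_state(): the state, without advancing time (a new reading comes with each control period).
- ctrl.get_image(name): name is "scene" or "top" or "wrist"; returns a dict with "color" (420x560x3 uint8, red, green, blue), "depth" (420x560 float32, mm along the optical axis (not along the pixel's ray), 0 where there is no reading), "camera_matrix" (3x3 intrinsics, pixels), "R" (3x3) and "t" (3): a world point X has camera coordinates R X + t. Camera axes: x right, y down, z forward; pixel columns grow to the right and rows downward; lengths in mm; the calibration is good to about 2 mm. A picture is of the moment at which its call begins.
- ctrl.finish_job(): hands the job in, once; it reports no verdict.
Trained networks look in a picture, given as the dict that the camera call returned (one of the last four; its "shot" number tells which), for a name from the list of things; names that differ only in an ending like _2 or _b are one class to them, and where a whole thing is asked for, a point or a joint stands for the part that bears it (a point fixed in the world has none). Each returns a list of dicts, best first, with "conf" (0 to 1); they miss things now and then, are a little off and sometimes report something else, mostly with a low value. They report only what shows in the picture. A call takes as long as a camera call. They do not tell look-alikes from the thing itself.
- ctrl.search_frame(query, picture): "extent" ([centre column, centre row, width, height] in pixels, round what is visible of it).
The state is a dict: "clock": time; "qpos": joint angles; "qd": joint speeds; "tau": joint torques, N m; "eef_pos": TCP position; "tool_rot": TCP orientation; "force": force on the tool from outside, world axes, zero at the start; "torque": the same for the moment, N m; "width": finger opening in mm.
Only numpy, scipy, OpenCV 4.12 (cv2) and the standard library are available. Lean on these libraries where they do the work, as an engineer would, in place of code of your own. Each camera call takes 0.05 s, during which the arm holds its last target. There are 200 camera calls.

## Task

The opened e-bike motor controller lies in the dark steel job tray with its cooling fins up. Turn it over and lay it on the rubber mat, flat inside the mat's raised rim, with its circuit board facing up and its socket end square towards the tester, ready for the test leads. Set it down without dropping or toppling it, and leave the loose cover, spray can, cassette and screwdriver where they are; the open bench vise may be used to stand the controller on end while you change your grip.

Things in the scene. Friction and masses are not known exactly. Their poses are not given: they have to be found in the camera images.
- controller_center (a point): Centre of the opened controller, a flat aluminium half shell 100 mm long (its x), 56 wide (y), 18 thick (z), 0.18-0.29 kg, balanced about its middle, long sides flat and parallel over the full thickness. +z points out of the finned face (up at the start); on the other, open side the green board lies just below a flat rim. Not fragile; it rests flat on either face or on end. +x: socket end.
- socket_end (a point): Middle of the controller's socket end face (three white sockets, flush with the end), 50 mm along +x from the centre. Seen from the finned side this end has a 20 mm strip without fins, with two dark screw heads.
- tray: Dark steel job tray, fixed, 290 mm (x) by 210 mm (y) outside, walls 4 mm thick and 24 mm high. Origin under its centre on the bench; its floor is 4 mm thick, and the controller lies on it.
- station: Test place, fixed: black rubber mat 172 mm (x) by 142 (y), 4 mm thick, with a rim 8 mm wide and 10 high in all (6 above the mat); flat field 156 by 126. Origin under the mat's centre on the bench. The tester, a grey box 120 mm wide (y), 53 high (65 at its knob), stands beyond the mat's +x end, from x = 92 to 167 mm, its sockets facing the mat.
- mat_center (a point): Centre of the mat's flat field, on its upper face (4 mm above the bench); axes as the test place, +x towards the tester.
- vise: Blue bench vise, fixed. Jaws 75 mm wide along its x, opening along its y. Origin on the bench. Fixed jaw: face at y = -15 mm, back at -51 (anvil to -94, 87 high; slide bar to -110, 62 high). Round base, radius 80, about y = -35. The moving jaw is on the +y side. Jaw tops are 105 mm above the bench; the floor of the gap between the jaws is the flat slide bar, 36 mm wide (x), 62 mm above the bench.
- vise_jaw (a joint): Opening of the vise in m: distance between the jaw faces (0.026 to 0.034 at the start). The moving jaw's face is at y = -0.015 + opening in the vise frame; this jaw is 30 mm thick, and the lower nose, screw and handle (70 mm high at most) reach 103 mm beyond the face. It is held by its screw and does not give below 60 N.
- cover_center (a point): Bystander: the controller's loose cover, an aluminium plate 56 mm (x) by 100 mm (y) by 8 mm, lying in the tray near its +x end. Point: its centre.
- spray_center (a point): Bystander: spray can standing on the bench, 53 mm in diameter, 178 mm high, white and grey with a black cap. Point: its centre, 89 mm up.
- cassette_center (a point): Bystander: seven-speed bicycle cassette lying on the bench, a steel cone of cogs 98 mm in diameter and 33 mm high. Point: on its axis, 15 mm up.
- screwdriver_grip (a point): Bystander: screwdriver with a black handle, 190 mm long, lying on the bench along its x. Point: middle of the handle.
There are look-alikes about, which are no part of the job. Several things look just like the part that bears controller_center: the one meant starts farthest from the robot's base.

How it is judged (in metres and radians):
At the end, for the whole second after the job is handed in: The controller lies at rest and released on the mat, flat within 3.5 degrees with the board side up, its centre within 30 mm (along the mat's x) and 36 mm (y) of the mat's centre, that is inside the raised rim, its length within 15 degrees of the mat's x axis and its socket end towards the tester (angle between controller_center's own z axis and vertical above 3.08 rad and x of controller_center in the frame of mat_center between -0.03 and 0.03 m and y of controller_center in the frame of mat_center between -0.036 and 0.036 m and z of controller_center in the frame of mat_center between 0.006 and 0.012 m and x of socket_end in the frame of mat_center above 0 m and angle between the x axis of controller_center and the x axis of mat_center, either way round below 0.26 rad and linear speed of controller below 0.02 m/s and angular speed of controller below 0.2 rad/s and contact force between the fingers and controller below 0.05 N); the robot touches nothing.
It fails at once if the controller is dropped, toppled or knocked: it moves faster than 0.6 m/s with no finger touching it (linear speed of controller above 0.6 m/s and contact force between the fingers and controller below 0.05 N).
It fails at once if the loose cover is moved by more than 20 mm (distance of cover_center from where it was at the start of the episode above 0.02 m).
It fails at once if the spray can is moved or tipped by more than 20 mm (distance of spray_center from where it was at the start of the episode above 0.02 m).
It fails at once if the cassette is moved by more than 20 mm (distance of cassette_center from where it was at the start of the episode above 0.02 m).
It fails at once if the screwdriver is moved by more than 20 mm (distance of screwdriver_grip from where it was at the start of the episode above 0.02 m).
It also fails if it takes over 64 s, if anything falls off the work surface, if the arm or the gripper's body presses on something with over 40 N, if the wrist force passes 120 N, or if a joint passes its speed limit or range.

## Working session

There is one attempt and no reset: what is moved stays moved. The work goes in short steps, Python scripts to look and compute and a shell command to move; the robot and the scene stay as the last step left them, time stands still between calls to the robot, and variables do not carry over. Pictures are saved under pics/ and viewed, about 8 in all and at most 12, crops included, and the job is handed in when it is done.

```bash
mkdir -p pics; ls; python3 - <<'E'
from cell import ctrl
import cv2,numpy as np
s=ctrl.read_state(); print(s)
P={n:ctrl.get_image(n) for n in("top","scene")}
for n,p in P.items():
    cv2.imwrite(f"pics/{n}0.png",p["color"][:,:,::-1]); np.savez(f"{n}0.npz",**{k:np.array(v) for k,v in p.items()})
    for q in("controller_center","tray","station","vise","cover_center","spray_center","cassette_center","screwdriver_grip"):
        for d in ctrl.search_frame(q,p)[:4]: print(n,q,np.round(d["extent"]),round(d["conf"],2))
E
```

```text
pics
{'clock': 0.0, 'qpos': array([-1.18979205,  0.62935807,  0.03848914,  1.51835842, -0.02702782,
        0.99625439, -0.02003469]), 'qd': array([-0.00096018, -0.00181649,  0.00155445, -0.00074342, -0.00064884,
        0.00059978,  0.00155761]), 'tau': array([-2.04949778e-03, -5.63405442e+01,  1.22533556e+00, -1.93442005e+01,
        1.08605289e-02,  1.01827201e-02,  5.96997438e-06]), 'eef_pos': array([280.58519753, 585.64939563, 230.38524179]), 'tool_rot': array([-3.13973397e+00,  2.91834544e-05,  2.69470063e+00]), 'force': array([-0.58709256, -0.22604248,  0.25766421]), 'torque': array([ 0.00028795,  0.02754069, -0.01448367]), 'width': 85.08445369061604}
top controller_center [198. 232.  41.  37.] 0.89
top controller_center [229. 300.  36.  42.] 0.89
top controller_center [159. 311.  38.  42.] 0.75
top controller_center [328. 274.  37.  24.] 0.55
top tray [198. 218.  78. 110.] 0.69
top tray [404. 209.  61.  91.] 0.26
top station [404. 211.  57.  93.] 0.65
top station [197. 232.  40.  35.] 0.64
top vise [305. 213.  79.  49.] 0.78
top cover_center [189. 185.  33.  20.] 0.68
top cov
[... 287 characters left out ...]
8. 139.  17.  30.] 0.87
scene controller_center [181. 302.  93. 104.] 0.71
scene controller_center [342. 120.  26.  26.] 0.67
scene controller_center [224. 213.  42.  38.] 0.63
scene controller_center [292. 151.  21.  30.] 0.57
scene tray [345. 278.  36.  36.] 0.68
scene tray [370. 196. 124. 109.] 0.67
scene station [181. 303.  96. 105.] 0.87
scene station [345. 282.  40.  36.] 0.39
scene station [358. 179.  35.  22.] 0.27
scene vise [279. 240.  86.  72.] 0.61
scene cover_center [397. 213.  39.  36.] 0.75
scene cover_center [182. 303.  97.  99.] 0.6
scene spray_center [270. 187.  23.  52.] 0.69
scene cassette_center [345. 281.  38.  35.] 0.67
scene screwdriver_grip [280. 330.  22.  80.] 0.86
```

```bash
python3 - <<'E'
import cv2
a=cv2.imread("pics/top0.png"); cv2.imwrite("pics/v1.png",cv2.resize(a[110:350,130:450],None,fx=2.5,fy=2.5,interpolation=cv2.INTER_CUBIC))
a=cv2.imread("pics/scene0.png"); cv2.imwrite("pics/v2.png",cv2.resize(a[90:390,110:450],None,fx=2,fy=2,interpolation=cv2.INTER_CUBIC))
E
```

```text
(no output)
```

View pics/v1.png

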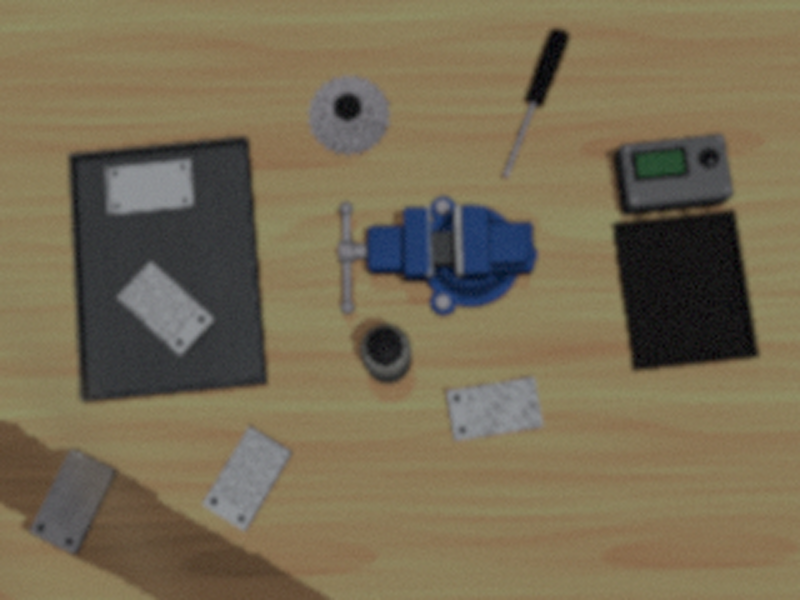

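View pics/v2.png

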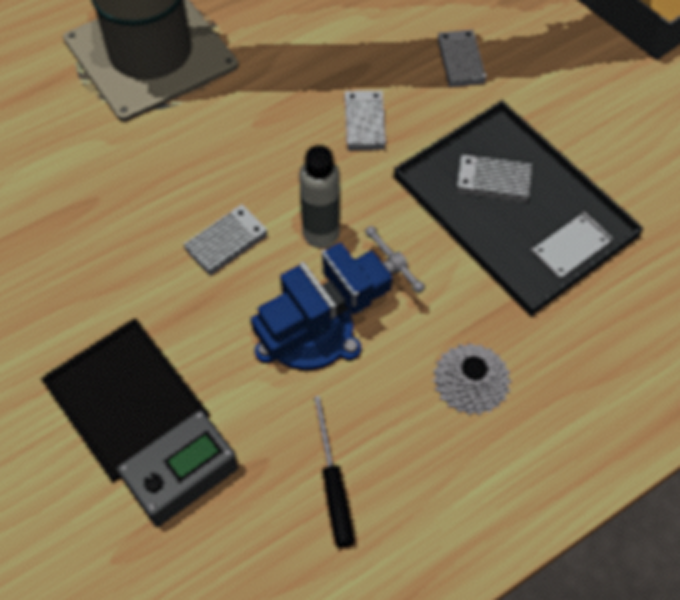

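Candidates (top image px): (196,233) in the tray, (229,301), (159,310) and (328,273) on the bench. The job tray one should be the target, being farthest from the base; I'll check this with numbers and a close crop.

```bash
cat > h.py <<'E'
import numpy as np,cv2
from scipy.spatial.transform import Rotation as Ro
def load(n): return dict(np.load(n))
def px2w(p,uv,z):
    uv=np.atleast_2d(uv).astype(float); K,R,t=p["camera_matrix"],p["R"],p["t"]
    r=np.c_[uv,np.ones(len(uv))]@np.linalg.inv(K).T@R; c=-R.T@t   # rows: R^T K^-1 uv
    return c+r*((z-c[2])/r[:,2])[:,None]
def w2px(p,X):
    c=np.atleast_2d(X)@p["R"].T+p["t"]; u=c@p["camera_matrix"].T; return u[:,:2]/u[:,2:]
E
python3 - <<'E'
from h import *
p=load("top0.npz"); f=lambda a:np.array(a)/2.5+[130,110]
print("cam",-p["R"].T@p["t"])
def show(n,pts,z):
    w=px2w(p,f(pts),z)[:,:2]; print(n,np.round(w,0).tolist(),"mean",w.mean(0).round(1)); return w
w=show("tray",[(72,155),(247,139),(266,382),(84,400)],24)
w=show("mat",[(613,222),(735,211),(757,353),(634,368)],10)
show("tester top",[(620,146),(722,136),(732,196),(628,208)],53)
w=show("ctrl corners",[(151,262),(117,297),(181,356),(214,318)],22)
show("screws",[(201,319),(180,342)],22)
show("cover",[(105,166),(191,159),(194,208),(109,215)],12)
show("vise jaws: moving face(top,bot), fixed face",[(430,208),(430,276),(455,205),(455,277)],105)
show("spray cap",[(385,340)],178); show("cass",[(348,115)],20); show("screwdriver",[(548,65),(505,176)],8)
show("others",[(247,478),(72,500),(494,407)],18)
g=p["color"].astype(int).min(2); 
m=np.zeros(g.shape,np.uint8); m[205:260,170:222]=(g[205:260,170:222]>95)
c=max(cv2.findContours(m,0,1)[0],key=cv2.contourArea); r=cv2.minAreaRect(c); b=cv2.boxPoints(r); print(r); w=px2w(p,b,22); print(w.round(1),w.mean(0))
# depth checks
for uv in ([196,233],[229,301],[405,213],[283,250]): print(uv,p["depth"][uv[1],uv[0]])
# close crop
a=cv2.imread("pics/top0.png"); cv2.imwrite("pics/v3.png",cv2.resize(a[200:262,165:235],None,fx=8,fy=8,interpolation=cv2.INTER_CUBIC))
E
```

```text
cam [ 307.99912647   14.80904187 1319.70233436]
tray [[674.0, 405.0], [687.0, 200.0], [404.0, 178.0], [389.0, 384.0]] mean [538.7 291.7]
mat [[580.0, -222.0], [590.0, -362.0], [426.0, -374.0], [412.0, -236.0]] mean [ 501.8 -298.4]
tester top [[659.0, -227.0], [667.0, -342.0], [598.0, -348.0], [587.0, -231.0]] mean [ 627.6 -286.8]
ctrl corners [[545.0, 311.0], [505.0, 349.0], [436.0, 275.0], [478.0, 238.0]] mean [491.2 293.1]
screws [[478.0, 253.0], [452.0, 276.0]] mean [464.8 264.4]
cover [[663.0, 369.0], [669.0, 267.0], [609.0, 263.0], [604.0, 363.0]] mean [636.1 315.8]
vise jaws: moving face(top,bot), fixed face [[581.0, -9.0], [507.0, -7.0], [584.0, -36.0], [505.0, -34.0]] mean [544.3 -21.8]
spray cap [[432.0, 40.0]] mean [431.9  40.4]
cass [[714.0, 82.0]] mean [714.3  81.7]
screwdriver [[773.0, -156.0], [639.0, -100.0]] mean [ 705.8 -127.8]
others [[299.0, 201.0], [279.0, 396.0], [371.0, -76.0]] mean [316.4 173.4]
((195.67872619628906, 232.75340270996094), (34.57537841796875, 20.247447967529297), 42.273685455322266)
[[505.9 351.2  22. ]
 [548.4 312.7  22. ]
 [479.3 238.6  22. ]
 [437.6 277.   22. ]] [492.7974512  294.88982372  22.        ]
[196, 233] 1312.9432
[229, 301] 1288.4893
[405, 213] 1327.2921
[283, 250] 1142.9751
```

View pics/v3.png

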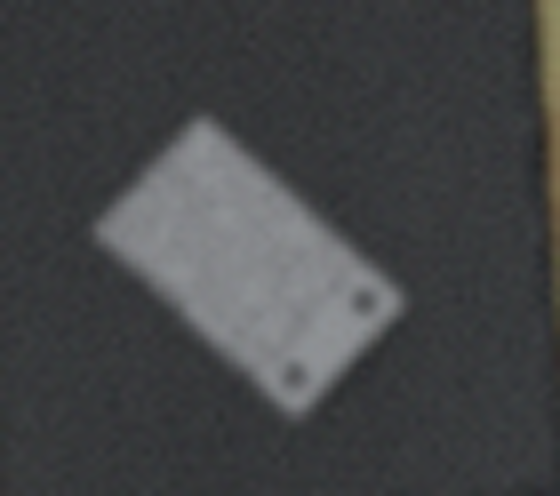

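The crop shows fins over most of the part. The bare strip with two screw heads, at crop px (362,300) and (294,376), puts the socket end at the lower right. It lies 574 mm from the base, the farthest of the four, so the tray part is the target, heading about -132.5°. Now turning the tool and moving above it.

```bash
python3 -m crank '[[[0,0,0,0,0,1],[0,0,0,0,0,1],[0,0,0,0,0,1],[0,0,0,0,0,1],[0,0,0,0,0,1],[0,0,0,0,0,1],[0,0,0,0,0,1],[0,0,0,0,0,1],[0,0,0,0,0,1]]]' -1
python3 -m crank '[[[0,0,0,0,0,1],[0,0,0,0,0,1],[0,0,0,0,0,1],[0,0,0,0,0,1],[0,0,0,0,0,1],[0,0,0,0,0,1],[0,0,0,0,0,1],[0,0,0,0,0,1],[0,0,0,0,0,1]]]'
python3 -m crank '[[[-0.2,0.98,0,0,0,0],[-0.2,0.98,0,0,0,0],[-0.2,0.98,0,0,0,0],[-0.2,0.98,0,0,0,0],[-0.2,0.98,0,0,0,0],[-0.2,0.98,0,0,0,0],[-0.2,0.98,0,0,0,0],[-0.2,0.98,0,0,0,0],[-0.2,0.98,0,0,0,0],[-0.2,0.98,0,0,0,0],[-0.2,0.98,0,0,0,0],[-0.2,0.98,0,0,0,0]]]'
cat >> h.py <<'E'
def plan(s,pos,R):
    "rotation vector (units 6 deg) in present tool frame, then shift (units 30 mm) in target tool frame and in present one"
    R0=Ro.from_euler("xyz",s["tool_rot"]).as_matrix(); d=np.array(pos)-s["eef_pos"]
    rv=np.degrees(Ro.from_matrix(R0.T@R).as_rotvec())/6
    print("rot",rv.round(2),"| shift after rot",(R.T@d/30).round(2),"| shift now",(R0.T@d/30).round(2))
def frame(y,z):
    y=np.array(y,float)/np.linalg.norm(y); z=np.array(z,float); z-=y*(z@y); z/=np.linalg.norm(z); return np.c_[np.cross(y,z),y,z]
def snap(ctrl,cam,tag):
    p=ctrl.get_image(cam); np.savez(tag+".npz",**{k:np.array(v) for k,v in p.items()}); cv2.imwrite(f"pics/{tag}.png",p["color"][:,:,::-1]); return p
E
python3 - <<'E'
from h import *; from cell import ctrl
s=ctrl.read_state(); print(s["clock"],s["qpos"].round(2),s["eef_pos"],s["tool_rot"])
p=snap(ctrl,"wrist","w1"); print("cam",-p["R"].T@p["t"],p["R"][2])
E
```

```text
clock: 1.65
eef_pos: [280.8, 586.4, 231.7]
tool_rot: [-3.141, -0.002, 1.709]
force: [-0.9, 0.2, -0.0]
width: 85.3
clock: 2.4
eef_pos: [279.4, 587.3, 232.0]
tool_rot: [-3.138, -0.0, 0.72]
force: [0.9, 0.5, -0.1]
width: 85.5
clock: 3.4
eef_pos: [458.6, 273.8, 228.2]
tool_rot: [-3.131, -0.004, 0.738]
force: [0.2, 0.5, -0.1]
width: 85.5
3.4 [-0.96  0.52  0.57  1.86 -0.38  0.87 -1.04] [458.55601532 273.81907457 228.201734  ] [-3.13136241 -0.00430295  0.73769873]
cam [516.01035411 322.76399012 372.02908876] [-0.22679008 -0.19377207 -0.95447297]
```

View pics/w1.png

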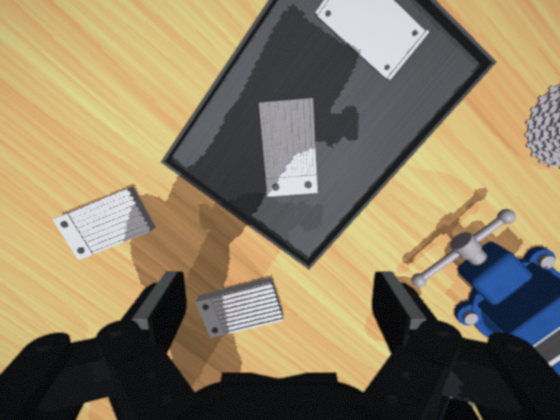

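The wrist view shows the target in the tray with corners near (259,102), (314,98), (318,191) and (267,196), screw end at the bottom, and clear space around it.

```bash
python3 - <<'E'
from h import *; from cell import ctrl
p=load("w1.npz"); s=ctrl.read_state()
w=px2w(p,[(259,102),(314,98),(318,191),(267,196)],22); print(w.round(1))
c=w.mean(0); h=(w[2]+w[3]-w[0]-w[1])[:2]; h/=np.linalg.norm(h); print("c",c.round(1),"heading",np.degrees(np.arctan2(h[1],h[0])))
cx=np.r_[h,0]; cy=np.cross([0,0,1],cx); t=np.radians(30)
R=frame(cy,-np.cos(t)*np.array([0,0,1])+np.sin(t)*cx); print(R.round(2))
# vertical TCP low: pad corner 11*sin t below tip centre
g=c-cx*15; g[2]=4+1.5+11*np.sin(t)
print("grasp tcp",g); plan(s,g-R[:,2]*100,R); plan(s,g,R)
E
```

```text
[[507.5 347.1  22. ]
 [548.4 307.9  22. ]
 [481.2 236.3  22. ]
 [438.4 274.5  22. ]]
c [493.9 291.4  22. ] heading -133.4106509538187
[[ 0.6   0.73 -0.34]
 [ 0.63 -0.69 -0.36]
 [-0.5   0.   -0.87]]
grasp tcp [504.18458889 302.34162005  11.        ]
rot [-0.25 -5.04 -0.78] | shift after rot [5.21 0.18 2.05] | shift now [ 3.47 -0.1   4.39]
rot [-0.25 -5.04 -0.78] | shift after rot [5.21 0.18 5.38] | shift now [1.8  0.05 7.27]
```

```bash
python3 -m crank '[[[0.8,0,0,-0.05,-1,-0.16],[0.8,0,0,-0.05,-1,-0.16],[0.8,0,0,-0.05,-1,-0.16],[0.8,0,0,-0.05,-1,-0.16],[0.3,0,0,-0.05,-1,-0.16],[0,0,0,0,0,0]]]'
python3 - <<'E'
from h import *; from cell import ctrl
s=ctrl.read_state(); print(s["clock"],s["qpos"].round(2),s["eef_pos"],s["tool_rot"])
h=np.radians(-133.4); cx=np.array([np.cos(h),np.sin(h),0]); cy=np.cross([0,0,1],cx); t=np.radians(30)
R=frame(cy,-np.cos(t)*np.array([0,0,1])+np.sin(t)*cx)
g=np.array([493.9,291.4,0])-cx*15; g[2]=10
plan(s,g-R[:,2]*60,R); plan(s,g,R)
E
```

```text
clock: 3.95
eef_pos: [528.2, 321.2, 202.0]
tool_rot: [-3.13, 0.564, 0.802]
force: [-1.5, -0.0, -3.0]
width: 85.4
3.95 [-0.85  1.01  0.54  1.07 -0.26  1.7  -1.14] [528.22649475 321.20437769 202.03078498] [-3.13026875  0.56357161  0.80212147]
rot [-0.16  0.38 -0.09] | shift after rot [ 2.33 -0.15  4.05] | shift now [ 2.49 -0.1   3.95]
rot [-0.16  0.38 -0.09] | shift after rot [ 2.33 -0.15  6.05] | shift now [ 2.57 -0.07  5.95]
```

```bash
python3 -m crank '[[[0.58,-0.04,1,-0.04,0.1,-0.02],[0.58,-0.04,1,-0.04,0.1,-0.02],[0.58,-0.03,1,-0.04,0.1,-0.02],[0.58,-0.03,1,-0.04,0.1,-0.02],[0,0,0,0,0,0]]]'
python3 - <<'E'
from h import *; from cell import ctrl
s=ctrl.read_state(); print(s["clock"],s["qpos"].round(2),s["eef_pos"],s["tool_rot"])
h=np.radians(-133.4); cx=np.array([np.cos(h),np.sin(h),0]); cy=np.cross([0,0,1],cx); t=np.radians(30)
R=frame(cy,-np.cos(t)*np.array([0,0,1])+np.sin(t)*cx)
g=np.array([493.9,291.4,0])-cx*15; g[2]=10
plan(s,g,R)
p=snap(ctrl,"wrist","w2")
E
```

```text
clock: 4.37
eef_pos: [524.5, 323.9, 57.4]
tool_rot: [3.137, 0.515, 0.812]
force: [-2.4, -0.4, -0.2]
width: 85.1
4.3667 [-0.87  1.12  0.51  1.21 -0.31  1.4  -1.14] [524.49220137 323.86194153  57.37209028] [3.13708616 0.5145277  0.81221287]
rot [ 0.04 -0.09 -0.01] | shift after rot [-0.07  0.    1.86] | shift now [-0.08 -0.    1.86]
```

View pics/w2.png

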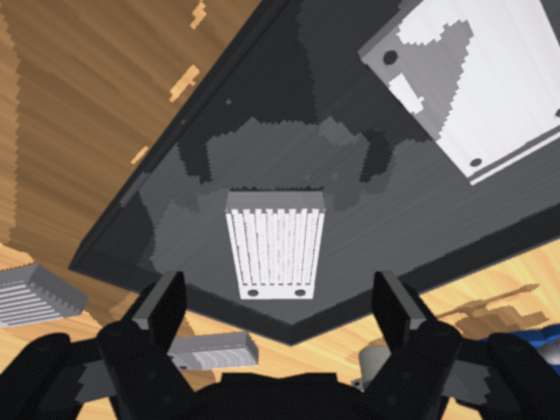

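The part sits centred between the fingers (part mid column 276, finger mid column 279). Going down and closing.

```bash
python3 -m crank '[[[-0.03,0,0.62,0,-0.03,0],[-0.03,0,0.62,0,-0.03,0],[-0.02,0,0.5,0,-0.03,0],[0,0,0.1,0,0,0],[0,0,0,0,0,0]]]'
python3 -m crank '[[[0,0,0,0,0,0],[0,0,0,0,0,0],[0,0,0,0,0,0],[0,0,0,0,0,0],[0,0,0,0,0,0],[0,0,0,0,0,0],[0,0,0,0,0,0],[0,0,0,0,0,0]]]' 1
```

```text
clock: 4.83
eef_pos: [512.6, 304.8, 26.5]
tool_rot: [3.128, 0.505, 0.809]
force: [-0.1, -0.9, -0.7]
width: 85.2
clock: 5.5
eef_pos: [518.5, 308.3, 34.8]
tool_rot: [3.124, 0.491, 0.808]
force: [0.2, -0.1, -0.7]
width: -0.2
```

The descent stopped short (z 26.5) and the fingers shut above the part. Opening and checking.

```bash
python3 -m crank '[[[0,0,-0.7,0,0,0],[0,0,-0.3,0,0,0],[0,0,0,0,0,0],[0,0,0,0,0,0],[0,0,0,0,0,0],[0,0,0,0,0,0]]]' -1
python3 - <<'E'
from h import *; from cell import ctrl
s=ctrl.read_state(); print(s["clock"],s["qpos"].round(2),s["eef_pos"],s["tool_rot"],s["width"])
p=snap(ctrl,"wrist","w3")
E
```

```text
clock: 6.0
eef_pos: [526.6, 318.1, 59.9]
tool_rot: [3.125, 0.495, 0.808]
force: [0.1, 0.3, 0.3]
width: 72.1
6.0 [-0.87  1.11  0.52  1.24 -0.31  1.37 -1.13] [526.55210521 318.07812432  59.90284865] [3.12543834 0.49462422 0.80791939] 72.1178084189986
```

View pics/w3.png

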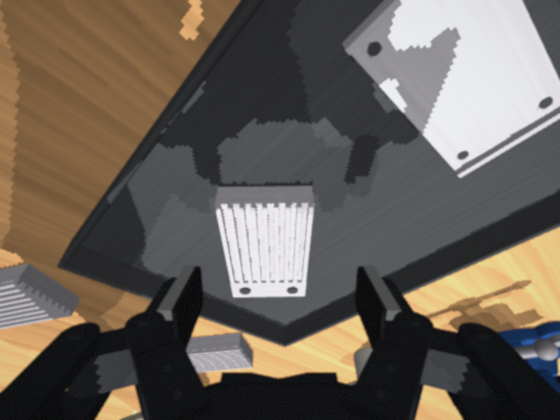

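The part is still flat in place, with top-face corners near (218,205), (314,202), (304,296) and (233,297).

```bash
cat > pk.py <<'E'
from h import *; from cell import ctrl
p=load("w3.npz"); s=ctrl.read_state()
w=px2w(p,[(218,205),(314,202),(304,296),(233,297)],22); c=w.mean(0); h=(w[2]+w[3]-w[0]-w[1])[:2]; h/=np.linalg.norm(h)
print(w.round(1).tolist(),c.round(1),np.degrees(np.arctan2(h[1],h[0])))
cx=np.r_[h,0]; cy=np.cross([0,0,1],cx); t=np.radians(30)
R=frame(cy,-np.cos(t)*np.array([0,0,1])+np.sin(t)*cx)
g=c-cx*15; g[2]=10
print(g,s["clock"],s["eef_pos"],s["width"]); plan(s,g,R)
E
python3 pk.py
```

```text
[[509.4, 346.8, 22.0], [549.3, 311.4, 22.0], [479.4, 236.8, 22.0], [438.9, 274.7, 22.0]] [494.3 292.4  22. ] -133.72417279834573
[504.62896364 303.25398141  10.        ] 6.05 [526.42457895 317.96179747  59.7969891 ] 78.82808132397626
rot [ 0.15 -0.27 -0.  ] | shift after rot [ 0.09 -0.19  1.87] | shift now [ 0.03 -0.22  1.86]
```

```bash
python3 -m crank '[[[0,-0.1,0.5,0.08,-0.14,0],[0,-0.1,0.5,0.07,-0.14,0],[0,0,0.4,0,0,0],[0,0,0,0,0,0]]]' -1; python3 pk.py
```

```text
clock: 6.38
eef_pos: [504.6, 305.3, 18.0]
tool_rot: [-3.139, 0.531, 0.808]
force: [-0.2, -0.9, -1.7]
width: 85.4
[[509.4, 346.8, 22.0], [549.3, 311.4, 22.0], [479.4, 236.8, 22.0], [438.9, 274.7, 22.0]] [494.3 292.4  22. ] -133.72417279834573
[504.62896364 303.25398141  10.        ] 6.3833 [504.60240495 305.28453016  17.95894313] 85.39079763292149
rot [-0.03  0.07 -0.  ] | shift after rot [0.09 0.05 0.25] | shift now [0.09 0.05 0.25]
```

```bash
python3 -m crank '[[[0.05,0.04,0.2,0,0,0],[0,0,0.06,0,0,0],[0,0,0,0,0,0],[0,0,0,0,0,0]]]' -1; python3 pk.py | tail -2
```

```text
clock: 6.72
eef_pos: [501.4, 301.0, 6.9]
tool_rot: [-3.137, 0.537, 0.808]
force: [0.1, -0.5, -0.6]
width: 85.3
[504.62896364 303.25398141  10.        ] 6.7167 [501.39448817 301.02398443   6.9180339 ] 85.34676756785142
rot [-0.04  0.13 -0.  ] | shift after rot [ 0.06  0.03 -0.15] | shift now [ 0.06  0.03 -0.15]
```

```bash
python3 -m crank '[[[0,0,0,0,0,0],[0,0,0,0,0,0],[0,0,0,0,0,0],[0,0,0,0,0,0],[0,0,0,0,0,0],[0,0,0,0,0,0]]]' 1; python3 pk.py | tail -2
```

```text
clock: 7.22
eef_pos: [503.4, 303.0, 8.3]
tool_rot: [-3.138, 0.531, 0.808]
force: [0.1, 0.0, -3.1]
width: 54.7
[504.62896364 303.25398141  10.        ] 7.2167 [503.41679076 303.01129748   8.33721162] 54.73247737247098
rot [-0.04  0.07  0.  ] | shift after rot [ 0.    0.02 -0.06] | shift now [ 0.    0.02 -0.06]
```

```bash
python3 - <<'E'
from h import *; from cell import ctrl
s=ctrl.read_state(); R=Ro.from_euler("xyz",s["tool_rot"]).as_matrix()
h=np.radians(-133.6); C=frame([-np.sin(h),np.cos(h),0],[0,0,1]); 
np.savez("grip1.npz",R=R.T@C,t=R.T@(np.array([494.3,292.4,13])-s["eef_pos"])); print((R.T@C).round(3),R.T@(np.array([494.3,292.4,13])-s["eef_pos"]))
E
python3 -m crank '[[[-0.2,0,-0.34,0,0,0],[-0.39,0,-0.66,0,0,0],[-0.39,0,-0.66,0,0,0],[-0.39,0,-0.66,0,0,0],[-0.39,0,-0.66,0,0,0],[-0.39,0,-0.66,0,0,0],[-0.39,0,-0.66,0,0,0],[-0.39,0,-0.66,0,0,0],[-0.39,0,-0.66,0,0,0],[-0.39,0,-0.66,0,0,0],[0,0,0,0,0,0]]]'
python3 -m crank '[[[0,0,0,0,1,0],[0,0,0,0,1,0],[0,0,0,0,1,0],[0,0,0,0,1,0],[0,0,0,0,1,0],[0,0,0,0,0,-1],[0,0,0,0,0,-1],[0,0,0,0,0,-1],[0,0,0,0,0,-1],[0,0,0,0,0,-1],[0,0,0,0,0,-1],[0,0,0,0,0,-1]]]'
python3 -c "
from cell import ctrl
s=ctrl.read_state(); print(s['qpos'].round(2))"
```

```text
[[-0.862  0.001 -0.506]
 [ 0.004  1.    -0.003]
 [ 0.506 -0.005 -0.862]] [-14.40858505   0.7502679    3.04743802]
clock: 8.13
eef_pos: [501.5, 300.1, 241.4]
tool_rot: [-3.136, 0.535, 0.806]
force: [1.4, -0.1, -1.3]
width: 54.4
clock: 9.13
eef_pos: [489.1, 290.1, 234.0]
tool_rot: [-3.128, 0.003, 1.565]
force: [-0.5, 0.3, -2.5]
width: 54.6
[-0.8   0.53  0.34  1.74 -0.22  0.92 -0.38]
```

```bash
python3 -m crank '[[[-0.95,0.4,-0.02,0,0,0],[-0.95,0.4,-0.02,0,0,0],[-0.95,0.4,-0.02,0,0,0],[-0.95,0.4,-0.02,0,0,0],[-0.95,0.2,-0.02,0,0,0],[-0.95,0,-0.02,0,0,0],[-0.95,0,-0.02,0,0,0],[-0.95,0,-0.02,0,0,0],[-0.95,0,-0.02,0,0,0],[-0.95,0,0,0,0,0],[-0.95,0,0,0,0,0],[-0.95,0,0,0,0,0]]]'
python3 -m crank '[[[-0.95,0,0,0,0,0],[-0.95,0,0,0,0,0],[-0.95,0,0,0,0,0],[-0.5,0,0,0,0,0],[0,0,0,0,0,0],[0,0,0,0,0,0]]]'
python3 - <<'E'
from h import *; from cell import ctrl
s=ctrl.read_state(); print(s["clock"],s["qpos"].round(2),s["eef_pos"],s["tool_rot"],s["width"])
p=snap(ctrl,"wrist","w4"); print("cam",-p["R"].T@p["t"],p["R"][2])
E
```

```text
clock: 10.13
eef_pos: [533.3, -61.2, 233.5]
tool_rot: [-3.103, 0.004, 1.586]
force: [0.5, -0.3, -3.6]
width: 54.3
clock: 10.63
eef_pos: [525.5, -176.0, 232.1]
tool_rot: [-3.092, 0.008, 1.572]
force: [0.8, 1.9, -2.9]
width: 54.0
10.6333 [ 0.03  0.53  0.36  1.75 -0.19  0.94  0.46] [ 525.51425957 -176.00595361  232.05612511] [-3.09153335  0.00757742  1.57194494] 54.011454892696136
cam [532.20908866 -99.14756835 374.81598818] [-0.04658314 -0.30992483 -0.94961919]
```

View pics/w4.png

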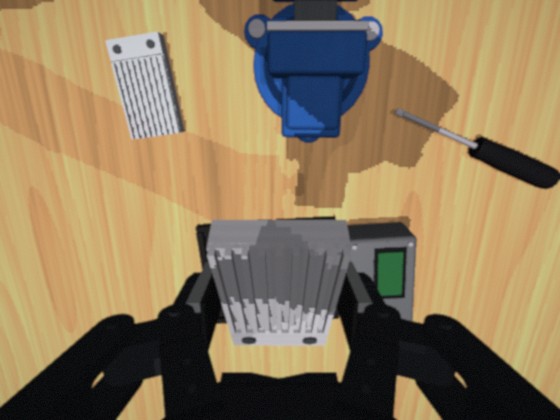

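The held controller fills columns 205-355 and hangs level. The vise's fixed jaw strip is at row 21, so the gap is cut off. Shifting 65 mm back towards it for the measurement.

```bash
python3 -m crank '[[[0.9,0.3,0,0,0,0],[0.9,0.2,0,0,0,0],[0.3,0,0,0,0,0],[0,0,0,0,0,0],[0,0,0,0,0,0]]]'
python3 - <<'E'
from h import *; from cell import ctrl
s=ctrl.read_state(); print(s["clock"],s["qpos"].round(2),s["eef_pos"],s["tool_rot"],s["width"])
p=snap(ctrl,"wrist","w5"); print("cam",-p["R"].T@p["t"],p["R"][2])
a=cv2.imread("pics/w5.png"); cv2.imwrite("pics/w5v.png",cv2.resize(a[0:260,150:450],None,fx=2.3,fy=2.3,interpolation=cv2.INTER_CUBIC))
E
```

```text
clock: 11.1
eef_pos: [538.6, -105.8, 229.7]
tool_rot: [-3.087, 0.005, 1.577]
force: [0.1, -0.1, -2.7]
width: 54.2
11.1 [-0.1   0.53  0.35  1.76 -0.2   0.94  0.34] [ 538.55969661 -105.7624148   229.73186451] [-3.08704372  0.00547488  1.57746343] 54.23728628066029
cam [545.44382263 -29.12499916 372.61530077] [-0.04916865 -0.30822    -0.95004362]
```

View pics/w5v.png

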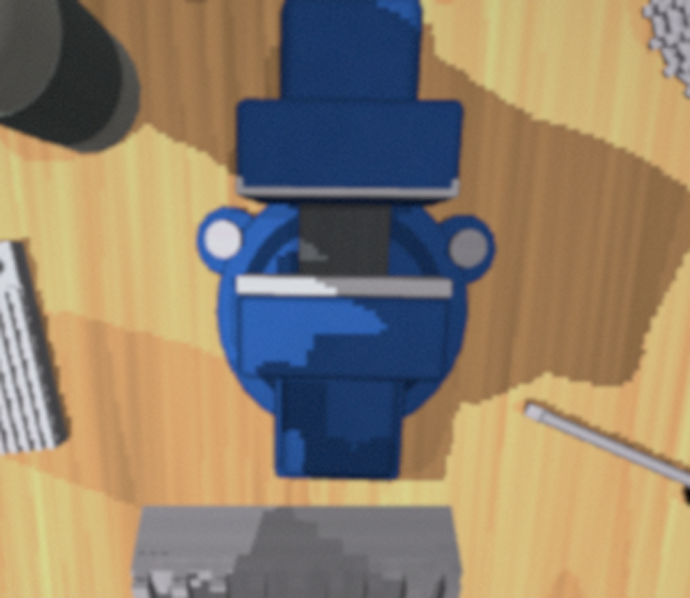

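```bash
python3 - <<'E'
from h import *
p=load("w5.npz"); f=lambda a:np.array(a)/2.3+[150,0]
for n,q,z in [("fixed face",[(237,277),(451,280)],105),("fixed strip back",[(237,295),(451,298)],105),("mov strip back",[(238,186),(461,180)],105),("mov back",[(241,101),(462,101)],105),("mov edge",[(237,193),(458,195)],105),("mov low",[(240,199),(456,201)],105),("anvil end",[(276,478),(398,479)],87),("bar",[(300,240),(390,240)],62),("fixed back",[(240,378),(447,378)],105)]:
    print(n,px2w(p,f(q),z)[:,:2].round(1).tolist())
# held controller rear end face top edge (z~?)
d=p["depth"]; 
def pt(u,v):
    u,v=f((u,v)); c=np.linalg.inv(p["camera_matrix"])@[u,v,1]*d[int(v),int(u)]; return (p["R"].T@(c-p["t"])).round(1)
print("depth: fixed top",pt(340,335),"mov top",pt(340,140),"bar",pt(345,235),"ctrl rear end hi",pt(200,560),pt(400,560),"lo",pt(200,515),pt(400,515))
E
```

```text
fixed face [[510.4, -38.4], [584.7, -38.8]]
fixed strip back [[510.3, -44.5], [585.1, -44.8]]
mov strip back [[511.2, -8.8], [585.7, -6.8]]
mov back [[512.7, 17.0], [584.3, 16.8]]
mov edge [[510.9, -11.0], [585.1, -11.4]]
mov low [[511.9, -12.9], [584.6, -13.3]]
anvil end [[522.5, -117.3], [571.7, -116.6]]
bar [[530.3, -25.5], [566.0, -25.3]]
fixed back [[510.8, -73.9], [585.7, -72.7]]
depth: fixed top [546.9 -57.9 105.8] mov top [545.3   5.2 106. ] bar [548.1 -23.5  63.1] ctrl rear end hi [523.3 -79.4 258. ] [557.3 -79.4 255.5] lo [521.9 -74.5 249.2] [557.7 -74.4 246.9]
```

```bash
python3 -m crank '[[[0,0,-0.3,-0.05,1,0],[0,0,0,-0.05,1,0],[0,0,0,-0.05,1,0],[0,0,0,-0.05,1,0],[0,0,0,-0.05,1,0],[0,0,0,-0.05,1,0],[0,0,0,0,1,0],[0,0,0,0,1,0],[0,0,0,0,1,0],[0,0,0,0,1,0],[0,0,0,0,0,0]]]'
cat > v1.py <<'E'
from h import *; from cell import ctrl; import sys
s=ctrl.read_state(); g=load("grip1.npz"); R0=Ro.from_euler("xyz",s["tool_rot"]).as_matrix()
C=R0@g["R"]; c=s["eef_pos"]+R0@g["t"]
print(s["clock"],s["qpos"].round(2),"tcp",s["eef_pos"].round(1),"F",s["force"].round(1),"w",round(s["width"],1)); print("C",c.round(1),"Cx",C[:,0].round(3),"Cz",C[:,2].round(3),"bottom",(c+50*C[:,0]).round(1))
Ct=frame([1,0,0],[0,-1,0]); R=Ct@g["R"].T
for z in map(float,sys.argv[1:]): plan(s,np.array([548,-25,z])-R@g["t"],R)
E
python3 v1.py 182 112
```

```text
clock: 12.07
eef_pos: [538.1, -121.1, 236.9]
tool_rot: [-3.116, -1.064, 1.538]
force: [0.0, -1.2, -3.4]
width: 54.6
12.0667 [ 0.64  0.88 -0.01  1.53 -0.78  1.54  0.98] tcp [ 538.1 -121.1  236.9] F [ 0.  -1.2 -3.4] w 54.6
C [ 538.6 -125.5  222.8] Cx [-0.008  0.025 -1.   ] Cz [-0.015 -1.    -0.025] bottom [ 538.2 -124.2  172.8]
rot [ 0.08 -0.24 -0.14] | shift after rot [0.53 0.32 3.59] | shift now [0.44 0.29 3.6 ]
rot [ 0.08 -0.24 -0.14] | shift after rot [-1.49  0.33  4.77] | shift now [-1.6   0.31  4.73]
```

```bash
python3 -m crank '[[[0.12,0.08,0.9,0.02,-0.06,-0.04],[0.12,0.08,0.9,0.02,-0.06,-0.03],[0.12,0.08,0.9,0.02,-0.06,-0.04],[0.12,0.08,0.85,0.02,-0.06,-0.03],[0,0,0,0,0,0],[0,0,0,0,0,0]]]'; python3 v1.py 182 112
```

```text
clock: 12.57
eef_pos: [547.9, -30.7, 189.4]
tool_rot: [-3.138, -1.005, 1.56]
force: [-0.3, -0.3, -2.4]
width: 54.6
12.5667 [ 0.52  0.87 -0.04  1.69 -0.85  1.32  1.03] tcp [547.9 -30.7 189.4] F [-0.3 -0.3 -2.4] w 54.6
C [548.6 -35.9 175.6] Cx [ 0.002 -0.035 -0.999] Cz [-0.012 -0.999  0.035] bottom [548.7 -37.7 125.6]
rot [ 0.11  0.34 -0.04] | shift after rot [ 0.37 -0.02  0.19] | shift now [ 0.37 -0.03  0.17]
rot [ 0.11  0.34 -0.04] | shift after rot [-1.65 -0.01  1.37] | shift now [-1.6  -0.02  1.43]
```

```bash
python3 -m crank '[[[0.2,0,0.1,0.06,0.17,-0.02],[0.17,0,0.08,0.05,0.17,-0.02],[0,0,0,0,0,0],[0,0,0,0,0,0]]]'; python3 v1.py 150 112; python3 - <<'E'
from h import *; from cell import ctrl
p=snap(ctrl,"scene","s1"); print(w2px(p,[[548,-25,105],[548,-25,182]]))
a=p["color"][:,:,::-1][150:290,220:400]; cv2.imwrite("pics/s1v.png",cv2.resize(a,None,fx=4,fy=4,interpolation=cv2.INTER_CUBIC))
E
```

```text
clock: 12.9
eef_pos: [548.9, -21.8, 198.0]
tool_rot: [3.141, -1.034, 1.576]
force: [-0.4, -0.0, -1.4]
width: 54.3
12.9 [ 0.52  0.87 -0.05  1.69 -0.86  1.34  1.03] tcp [548.9 -21.8 198. ] F [-0.4 -0.  -1.4] w 54.3
C [549.6 -26.6 184.1] Cx [ 0.004 -0.006 -1.   ] Cz [ 0.001 -1.     0.006] bottom [549.9 -26.9 134.1]
rot [0.01 0.06 0.04] | shift after rot [-0.95 -0.05  0.62] | shift now [-0.95 -0.05  0.62]
rot [0.01 0.06 0.04] | shift after rot [-2.05 -0.04  1.26] | shift now [-2.04 -0.05  1.27]
[[272.37996289 228.77348963]
 [272.03299173 212.05303993]]
```

View pics/s1v.png

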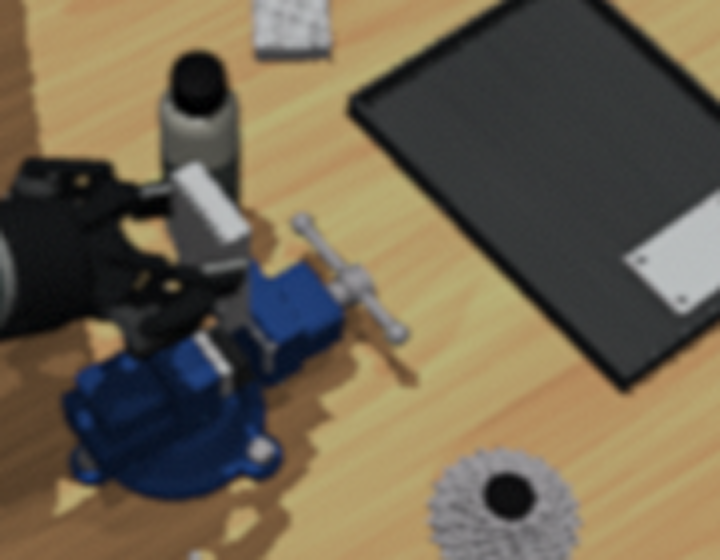

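The scene crop shows the controller upright over the vise gap, clear of the spray can. Lowering in stages.

```bash
python3 -m crank '[[[-0.3,0,0.2,0,0.02,0.02],[-0.3,-0.03,0.2,0,0.02,0.02],[-0.25,0,0.15,0,0,0],[0,0,0,0,0,0]]]'; python3 v1.py 150 112
```

```text
clock: 13.28
eef_pos: [548.2, -23.1, 164.0]
tool_rot: [-3.137, -1.035, 1.565]
force: [-0.1, 0.0, -3.4]
width: 54.5
13.2833 [ 0.52  0.92 -0.06  1.7  -0.87  1.3   1.07] tcp [548.2 -23.1 164. ] F [-0.1  0.  -3.4] w 54.5
C [548.9 -27.8 150. ] Cx [ 0.001 -0.005 -1.   ] Cz [-0.004 -1.     0.005] bottom [548.9 -28.1 100. ]
rot [ 0.04  0.05 -0.01] | shift after rot [ 0.05 -0.03  0.08] | shift now [ 0.05 -0.03  0.08]
rot [ 0.04  0.05 -0.01] | shift after rot [-1.05 -0.02  0.72] | shift now [-1.04 -0.03  0.73]
```

```bash
python3 -m crank '[[[-0.2,0,0.25,0.02,0.04,0],[-0.3,-0.02,0.2,0.02,0,0],[-0.3,0,0.12,0,0,0],[0,0,0,0,0,0]]]'; python3 v1.py 112
```

```text
clock: 13.62
eef_pos: [546.8, -20.4, 129.9]
tool_rot: [-3.127, -1.04, 1.56]
force: [-1.0, 1.0, -2.5]
width: 54.8
13.6167 [ 0.52  0.98 -0.06  1.69 -0.87  1.27  1.11] tcp [546.8 -20.4 129.9] F [-1.   1.  -2.5] w 54.8
C [547.5 -25.  115.9] Cx [-0.004  0.    -1.   ] Cz [-0.001 -1.    -0.   ] bottom [547.3 -25.   65.9]
rot [-0.01 -0.   -0.04] | shift after rot [-0.11  0.02  0.07] | shift now [-0.11  0.02  0.07]
```

```bash
python3 -m crank '[[[-0.06,0,0.03,0,0,0],[-0.06,0,0.03,0,0,0],[0,0,0,0,0,0]]]'; python3 v1.py 112
```

```text
clock: 13.87
eef_pos: [546.7, -20.4, 124.8]
tool_rot: [-3.125, -1.042, 1.559]
force: [0.7, 0.1, -2.4]
width: 54.3
13.8667 [ 0.52  0.99 -0.06  1.69 -0.88  1.26  1.11] tcp [546.7 -20.4 124.8] F [ 0.7  0.1 -2.4] w 54.3
C [547.4 -25.  110.8] Cx [-0.005  0.002 -1.   ] Cz [-0.001 -1.    -0.002] bottom [547.1 -24.9  60.8]
rot [-0.01 -0.02 -0.05] | shift after rot [ 0.03  0.02 -0.02] | shift now [ 0.03  0.02 -0.02]
```

```bash
python3 -m crank '[[[-0.05,0,0.025,0,0,0],[0,0,0,0,0,0]]]'; python3 -m crank '[[[-0.05,0,0.025,0,0,0],[0,0,0,0,0,0]]]';  python3 v1.py 112
```

```text
clock: 14.03
eef_pos: [546.9, -20.0, 125.2]
tool_rot: [-3.128, -1.045, 1.562]
force: [0.3, 0.1, -2.4]
width: 54.5
clock: 14.2
eef_pos: [547.2, -20.0, 124.9]
tool_rot: [-3.131, -1.046, 1.565]
force: [0.3, -0.6, -2.0]
width: 54.2
14.2 [ 0.53  0.99 -0.06  1.69 -0.88  1.27  1.12] tcp [547.2 -20.  124.9] F [ 0.3 -0.6 -2. ] w 54.2
C [547.9 -24.5 110.9] Cx [-0.002  0.006 -1.   ] Cz [-0.    -1.    -0.006] bottom [547.8 -24.2  60.9]
rot [-0.01 -0.06 -0.01] | shift after rot [ 0.03  0.   -0.03] | shift now [ 0.03  0.   -0.03]
```

```bash
python3 -m crank '[[[-0.1,0,0.06,0,0,0],[0,0,0,0,0,0]]]'; python3 -m crank '[[[-0.1,0,0.06,0,0,0],[0,0,0,0,0,0]]]';  python3 v1.py 112
```

```text
clock: 14.37
eef_pos: [547.5, -19.0, 125.2]
tool_rot: [-3.136, -1.052, 1.57]
force: [-0.6, -0.7, -3.2]
width: 54.8
clock: 14.53
eef_pos: [548.0, -18.0, 125.1]
tool_rot: [-3.14, -1.058, 1.575]
force: [-0.2, -1.0, -4.4]
width: 54.7
14.5333 [ 0.53  1.   -0.07  1.69 -0.88  1.27  1.12] tcp [548.  -18.  125.1] F [-0.2 -1.  -4.4] w 54.7
C [548.7 -22.4 111. ] Cx [ 0.003  0.018 -1.   ] Cz [ 0.002 -1.    -0.018] bottom [548.9 -21.5  61. ]
rot [ 0.   -0.17  0.03] | shift after rot [-0.01 -0.02 -0.08] | shift now [-0.01 -0.02 -0.08]
```

The part rests on the slide bar (z no longer drops). Small correction, then release.

```bash
python3 -m crank '[[[0,-0.02,-0.08,0,-0.17,0.03],[0,0,0,0,0,0]]]'; python3 v1.py 112;  python3 -m crank '[[[0,0,0,0,0,0],[0,0,0,0,0,0],[0,0,0,0,0,0],[0,0,0,0,0,0],[0,0,0,0,0,0]]]' -1
```

```text
clock: 14.7
eef_pos: [547.5, -20.8, 125.0]
tool_rot: [-3.135, -1.036, 1.567]
force: [-0.3, 0.3, -2.3]
width: 54.7
14.7 [ 0.52  0.98 -0.06  1.69 -0.88  1.26  1.11] tcp [547.5 -20.8 125. ] F [-0.3  0.3 -2.3] w 54.7
C [548.2 -25.5 111.1] Cx [ 0.    -0.004 -1.   ] Cz [-0.001 -1.     0.004] bottom [548.2 -25.7  61.1]
rot [ 0.01  0.04 -0.  ] | shift after rot [ 0.03 -0.01 -0.  ] | shift now [ 0.03 -0.01 -0.  ]
clock: 15.12
eef_pos: [547.7, -19.9, 125.3]
tool_rot: [-3.135, -1.037, 1.568]
force: [-0.5, -0.1, 0.1]
width: 85.4
```

```bash
python3 -m crank '[[[0,0,-0.5,0,0,0],[0,0,-0.9,0,0,0],[0,0,-0.9,0,0,0],[0,0,-0.9,0,0,0],[0,0,-0.9,0,0,0],[0.65,0,-0.35,0,0,0],[0.65,0,-0.35,0,0,0],[0.65,0,-0.35,0,0,0],[0.65,0,-0.35,0,0,0],[0.65,0,-0.35,0,0,0],[0,0,0,0,0,0]]]'
python3 -m crank '[[[0,0,0,0,-1,0],[0,0,0,0,-1,0],[0,0,0,0,-1,0],[0,0,0,0,-1,0],[0,0,0,0,-1,0],[0,0,0,0,-1,0],[0,0,0,0,-1,0],[0,0,0,0,-1,0],[0,0,0,0,-1,0],[0,0,0,0,-1,0],[0,0,0,0,0,0]]]'
python3 - <<'E'
from h import *; from cell import ctrl
s=ctrl.read_state(); print(s["clock"],s["qpos"].round(2),s["eef_pos"],s["tool_rot"])
p=snap(ctrl,"wrist","w6"); print(w2px(p,[[548,-25,162]])); a=snap(ctrl,"top","t6")["color"][:,:,::-1]
d=p["depth"];K=p["camera_matrix"]
v,u=np.mgrid[0:420,0:560]; X=np.stack([(u-K[0,2])/K[0,0]*d,(v-K[1,2])/K[1,1]*d,d],-1).reshape(-1,3); X=(X-p["t"])@p["R"]
m=(X[:,2]>115)&(X[:,2]<185)&(abs(X[:,0]-548)<60)&(abs(X[:,1]+25)<40); Y=X[m]; print(m.sum(),Y.min(0),Y.max(0)) if m.any() else 0
T=Y[Y[:,2]>157] if m.any() else Y
if len(T): print("top face",len(T),np.percentile(T,[2,50,98],axis=0).round(1))
E
```

```text
clock: 16.03
eef_pos: [547.3, -125.2, 304.4]
tool_rot: [-3.12, -1.044, 1.557]
force: [1.2, 0.2, 0.0]
width: 85.3
clock: 16.95
eef_pos: [546.4, -126.8, 300.7]
tool_rot: [-3.131, 0.045, 1.575]
force: [0.2, 1.2, -0.5]
width: 85.5
16.95 [-0.06  0.44  0.32  1.68 -0.1   1.04  0.28] [ 546.39792552 -126.78261247  300.74202566] [-3.13083154  0.04500387  1.57503595]
[[283.32681841  68.04691468]]
1748 [519.0821577  -37.36217737 115.29946255] [575.00269126 -19.1650094  165.9598759 ]
top face 1569 [[519.9 -36.7 161.2]
 [546.2 -27.2 162.9]
 [573.9 -19.5 164.4]]
```

```bash
python3 -m crank '[[[0.95,0,0,0,0,0],[0.95,0,0,0,0,0],[0.95,0,0,0,0,0],[0.95,0,0,0,0,0],[0.95,0,0,0,0,0],[0.95,0,0,0,0,0],[0.95,0,0,0,0,0],[0.95,0,0,0,0,0],[0,0,0,0,0,0]]]'
python3 -m crank '[[[0,0,0,0,-1,0],[0,0,0,0,-1,0],[0,0,0,0,-1,0],[0,0,0,0,-1,0],[0,0,0,0,-1,0],[0,0,0,0,-1,0],[0,0,0,0,-1,0],[0,0,0,0,-1,0],[0,0,0,0,-1,0],[0,0,0,0,-0.6,0],[0,0,0,0,0,0]]]'
cat > v2.py <<'E'
from h import *; from cell import ctrl
s=ctrl.read_state(); t=np.radians(35); R=frame([1,0,0],[0,-np.cos(t),-np.sin(t)]); g=np.array([547,-30,131])
print(s["clock"],s["qpos"].round(2),"tcp",s["eef_pos"].round(1),s["tool_rot"].round(3),"F",s["force"].round(1),"w",round(s["width"],1))
for d in(110,50,0): plan(s,g-R[:,2]*d,R)
E
python3 v2.py
```

```text
clock: 17.8
eef_pos: [548.3, 81.6, 286.5]
tool_rot: [-3.118, 0.039, 1.526]
force: [0.6, 1.0, -0.6]
width: 86.1
clock: 18.72
eef_pos: [552.6, 53.0, 283.9]
tool_rot: [-3.066, 1.088, 1.538]
force: [-1.5, 0.0, -0.9]
width: 85.2
18.7167 [-0.9   0.91  0.58  1.51  0.46  1.44 -0.66] tcp [552.6  53.  283.9] [-3.066  1.088  1.538] F [-1.5  0.  -0.9] w 85.2
rot [-0.99  1.22 -0.21] | shift after rot [ 2.59 -0.19  1.52] | shift now [ 2.76 -0.11  1.2 ]
rot [-0.99  1.22 -0.21] | shift after rot [ 2.59 -0.19  3.52] | shift now [3.01 0.1  3.17]
rot [-0.99  1.22 -0.21] | shift after rot [ 2.59 -0.19  5.19] | shift now [3.23 0.27 4.82]
```

```bash
python3 -m crank '[[[0,0,0,-0.5,0.61,-0.1],[0,0,0,-0.49,0.61,-0.1],[0.65,-0.05,0.35,0,0,0],[0.65,-0.05,0.35,0,0,0],[0.65,-0.05,0.35,0,0,0],[0.6,-0.04,0.3,0,0,0],[0,0,0,0,0,0],[0,0,0,0,0,0]]]'; python3 v2.py
```

```text
clock: 19.38
eef_pos: [548.8, 46.8, 195.7]
tool_rot: [-3.14, 0.941, 1.54]
force: [0.1, -0.4, 0.8]
width: 85.0
19.3833 [-0.88  0.92  0.53  1.66  0.44  1.16 -0.74] tcp [548.8  46.8 195.7] [-3.14   0.941  1.54 ] F [ 0.1 -0.4  0.8] w 85.0
rot [-0.26 -0.18 -0.17] | shift after rot [ 0.3  -0.06 -0.33] | shift now [ 0.3  -0.07 -0.32]
rot [-0.26 -0.18 -0.17] | shift after rot [ 0.3  -0.06  1.67] | shift now [ 0.27 -0.02  1.67]
rot [-0.26 -0.18 -0.17] | shift after rot [ 0.3  -0.06  3.33] | shift now [0.23 0.03 3.34]
```

```bash
python3 -m crank '[[[0.15,-0.03,0.4,-0.13,-0.09,-0.09],[0.15,-0.03,0.6,-0.13,-0.09,-0.08],[0,0,0.6,0,0,0],[0,0,0,0,0,0],[0,0,0,0,0,0]]]'; python3 v2.py; python3 - <<'E'
from h import *; from cell import ctrl
p=snap(ctrl,"wrist","w7")
E
```

```text
clock: 19.8
eef_pos: [550.4, 6.0, 166.6]
tool_rot: [3.126, 0.954, 1.548]
force: [0.7, -0.1, 1.2]
width: 85.5
19.8 [-0.85  0.95  0.55  1.74  0.48  1.03 -0.78] tcp [550.4   6.  166.6] [3.126 0.954 1.548] F [ 0.7 -0.1  1.2] w 85.5
rot [-0.03 -0.05 -0.13] | shift after rot [ 0.28 -0.11 -2.  ] | shift now [ 0.29 -0.13 -2.  ]
rot [-0.03 -0.05 -0.13] | shift after rot [ 0.28 -0.11 -0.  ] | shift now [ 0.28 -0.12  0.  ]
rot [-0.03 -0.05 -0.13] | shift after rot [ 0.28 -0.11  1.67] | shift now [ 0.27 -0.11  1.67]
```

View pics/w7.png

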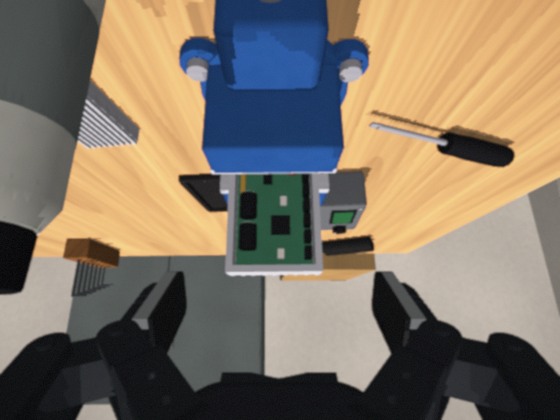

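The wrist view shows the board side facing the tool, upright between the jaws: rim columns 228-322, fingers centred on column 279. Advancing to grip.

```bash
python3 -m crank '[[[0.14,-0.05,0.4,-0.02,-0.02,-0.06],[0.14,-0.05,0.6,-0.01,-0.02,-0.06],[0,0,0.5,0,0,0],[0,0,0,0,0,0]]]'; python3 v2.py
```

```text
clock: 20.18
eef_pos: [552.4, -23.8, 137.8]
tool_rot: [3.124, 0.951, 1.557]
force: [-0.7, -1.1, 0.5]
width: 85.2
20.1833 [-0.82  0.99  0.56  1.79  0.51  0.93 -0.8 ] tcp [552.4 -23.8 137.8] [3.124 0.951 1.557] F [-0.7 -1.1  0.5] w 85.2
rot [ 0.06 -0.08 -0.07] | shift after rot [ 0.07 -0.18 -3.37] | shift now [ 0.09 -0.16 -3.37]
rot [ 0.06 -0.08 -0.07] | shift after rot [ 0.07 -0.18 -1.37] | shift now [ 0.08 -0.17 -1.37]
rot [ 0.06 -0.08 -0.07] | shift after rot [ 0.07 -0.18  0.3 ] | shift now [ 0.06 -0.18  0.3 ]
```

```bash
python3 -m crank '[[[0.05,-0.12,0.2,0.06,-0.06,-0.05],[0.02,-0.08,0.1,0,0,0],[0,-0.02,0,0,0,0],[0,0,0,0,0,0]]]'; python3 v2.py
```

```text
clock: 20.52
eef_pos: [547.8, -27.3, 132.5]
tool_rot: [3.131, 0.955, 1.563]
force: [0.7, 0.7, -0.5]
width: 85.4
20.5167 [-0.82  1.    0.56  1.8   0.51  0.91 -0.81] tcp [547.8 -27.3 132.5] [3.131 0.955 1.563] F [ 0.7  0.7 -0.5] w 85.4
rot [ 0.04 -0.05 -0.05] | shift after rot [-0.01 -0.03 -3.56] | shift now [ 0.01 -0.01 -3.56]
rot [ 0.04 -0.05 -0.05] | shift after rot [-0.01 -0.03 -1.56] | shift now [-0.   -0.02 -1.56]
rot [ 0.04 -0.05 -0.05] | shift after rot [-0.01 -0.03  0.1 ] | shift now [-0.01 -0.03  0.1 ]
```

```bash
python3 -m crank '[[[0,-0.02,0.12,0.03,-0.05,-0.04],[0,0,0,0,0,0]]]'; python3 -m crank '[[[0,0,0,0,0,0],[0,0,0,0,0,0],[0,0,0,0,0,0],[0,0,0,0,0,0],[0,0,0,0,0,0],[0,0,0,0,0,0]]]' 1; python3 v2.py
```

```text
clock: 20.68
eef_pos: [547.8, -29.1, 130.8]
tool_rot: [3.139, 0.959, 1.571]
force: [-0.8, -0.3, -0.2]
width: 85.4
clock: 21.18
eef_pos: [548.1, -28.3, 131.2]
tool_rot: [3.138, 0.959, 1.571]
force: [0.1, -0.3, -0.6]
width: 54.3
21.1833 [-0.82  1.    0.56  1.8   0.52  0.91 -0.81] tcp [548.1 -28.3 131.2] [3.138 0.959 1.571] F [ 0.1 -0.3 -0.6] w 54.3
rot [ 0.03 -0.01 -0.  ] | shift after rot [-0.03 -0.04 -3.62] | shift now [-0.02 -0.02 -3.62]
rot [ 0.03 -0.01 -0.  ] | shift after rot [-0.03 -0.04 -1.62] | shift now [-0.03 -0.03 -1.62]
rot [ 0.03 -0.01 -0.  ] | shift after rot [-0.03 -0.04  0.05] | shift now [-0.03 -0.04  0.05]
```

```bash
python3 - <<'E'
from h import *; from cell import ctrl
s=ctrl.read_state(); R=Ro.from_euler("xyz",s["tool_rot"]).as_matrix(); C=frame([1,0,0],[0,-1,0])
t=R.T@(np.array([547.3,-27,112])-s["eef_pos"]); np.savez("grip2.npz",R=R.T@C,t=t); print((R.T@C).round(3),t)
E
python3 -m crank '[[[-0.2,0,-0.14,0,0,0],[-0.41,0,-0.28,0,0,0],[-0.65,0,-0.45,0,0,0],[-0.65,0,-0.45,0,0,0],[-0.65,0,-0.45,0,0,0],[-0.65,0,-0.45,0,0,0],[-0.65,0,-0.45,0,0,0],[-0.65,0,-0.45,0,0,0],[-0.65,0,-0.45,0,0,0],[0,0,0,0,0,0]]]'; python3 v2.py|head -1
```

```text
[[ 0.819  0.    -0.574]
 [-0.002  1.    -0.003]
 [ 0.574  0.004  0.819]] [16.45014073 -0.86125087  9.92390173]
clock: 22.02
eef_pos: [545.2, -30.8, 332.2]
tool_rot: [-3.141, 0.951, 1.571]
force: [-0.2, -0.3, -2.6]
width: 54.7
22.0167 [-0.86  0.69  0.62  1.72  0.56  1.22 -0.59] tcp [545.2 -30.8 332.2] [-3.141  0.951  1.571] F [-0.2 -0.3 -2.6] w 54.7
```

```bash
python3 -m crank '[[[0,0,0,0,1,0],[0,0,0,0,1,0],[0,0,0,0,1,0],[0,0,0,0,1,0],[0,0,0,0,1,0],[0,0,0,0,1,0],[0,0,0,0,1,0],[0,0,0,0,1,0],[0,0,0,0,1,0],[0,0,0,0,0,0]]]'
python3 -m crank '[[[-0.9,-0.15,0,0,0,0],[-0.9,-0.15,0,0,0,0],[-0.9,-0.15,0,0,0,0],[-0.9,-0.15,0,0,0,0],[-0.9,-0.15,0,0,0,0],[-0.9,-0.15,0,0,0,0],[-0.9,-0.15,0,0,0,0],[-0.9,-0.15,0,0,0,0],[-0.9,-0.15,0,0,0,0],[0,0,0,0,0,0]]]'
cat > v3.py <<'E'
from h import *; from cell import ctrl; import sys
s=ctrl.read_state(); g=load("grip2.npz"); R0=Ro.from_euler("xyz",s["tool_rot"]).as_matrix()
C=R0@g["R"]; c=s["eef_pos"]+R0@g["t"]
print(s["clock"],s["qpos"].round(2),"tcp",s["eef_pos"].round(1),"F",s["force"].round(1),"w",round(s["width"],1)); print("C",c.round(1),"Cx",C[:,0].round(3),"Cz",C[:,2].round(3),"tool z",R0[:,2].round(2))
h=np.radians(4.5); Ct=frame([np.sin(h),-np.cos(h),0],[0,0,-1]); R=Ct@g["R"].T
for z in map(float,sys.argv[1:]): plan(s,np.array([502,-298,z])-R@g["t"],R)
E
python3 v3.py 120
```

```text
clock: 22.85
eef_pos: [538.2, -30.4, 334.5]
tool_rot: [-3.139, -0.034, 1.574]
force: [0.3, -1.6, -1.9]
width: 53.9
clock: 23.68
eef_pos: [486.6, -279.8, 323.0]
tool_rot: [-3.109, -0.017, 1.581]
force: [-0.9, -1.7, -2.2]
width: 54.1
23.6833 [ 0.22  0.45  0.38  1.62 -0.17  1.15  0.66] tcp [ 486.6 -279.8  323. ] F [-0.9 -1.7 -2.2] w 54.1
C [ 485.2 -263.2  313.4] Cx [-0.029  0.828 -0.56 ] Cz [-0.024 -0.561 -0.828] tool z [-0.03  0.02 -1.  ]
rot [-4.76  4.77 13.77] | shift after rot [-4.05  0.65  5.48] | shift now [-0.8   0.09  6.8 ]
```

```bash
python3 -m crank '[[[0,0,0.5,0,0,1],[0,0,0.5,0,0,1],[0,0,0.5,0,0,1],[0,0,0.5,0,0,1],[0,0,0.5,0,0,1],[0,0,0.5,0,0,1],[0,0,0,0,0,1],[0,0,0,0,0,1],[0,0,0,0,0,1],[0,0,0,0,0,1],[0,0,0,0,0,1],[0,0,0,0,0,1]]]'
python3 -m crank '[[[0,0,0,0,0,1],[0,0,0,0,0,1],[0,0,0,0,1,0],[0,0,0,0,1,0],[0,0,0,0,1,0],[0,0,0,0,1,0],[0,0,0,0,1,0],[0,0,0,0,0.5,0],[0,0,0,0,0,0]]]'
python3 v3.py 120 60
```

```text
clock: 24.68
eef_pos: [473.7, -266.2, 224.5]
tool_rot: [-3.118, 0.067, 0.276]
force: [0.1, -0.5, -1.9]
width: 54.3
clock: 25.43
eef_pos: [471.5, -248.5, 216.4]
tool_rot: [-3.13, -0.46, 0.07]
force: [-0.1, 0.0, -1.8]
width: 54.5
25.4333 [ 0.52  0.39  0.14  2.2  -1.08  0.41  0.13] tcp [ 471.5 -248.5  216.4] F [-0.1  0.  -1.8] w 54.5
C [ 490.5 -246.1  214.8] Cx [ 0.985  0.078 -0.152] Cz [-0.152  0.002 -0.988] tool z [ 0.44  0.04 -0.9 ]
rot [-0.1   1.45 -0.07] | shift after rot [-1.67  1.74  2.81] | shift now [-1.21  1.79  3.01]
rot [-0.1   1.45 -0.07] | shift after rot [-2.82  1.74  4.45] | shift now [-2.1   1.81  4.81]
```

q5 is near its -1.1 limit here. I'll aim for a heading a few degrees towards the radial direction (within tolerance) and watch the joints while lowering.

```bash
cat > v3.py <<'E'
from h import *; from cell import ctrl; import sys
# args: heading rel. mat (deg), nose-down (deg), mat x, mat y, z...
s=ctrl.read_state(); g=load("grip2.npz"); R0=Ro.from_euler("xyz",s["tool_rot"]).as_matrix()
C=R0@g["R"]; c=s["eef_pos"]+R0@g["t"]; a=list(map(float,sys.argv[1:])); h0=np.radians(4.5)
m=Ro.from_euler("z",-h0).apply(c-[502,-298,4])
print(s["clock"],s["qpos"].round(2),"tcp",s["eef_pos"].round(1),"F",s["force"].round(1),"w",round(s["width"],1)); print("C in mat",m.round(1),"heading",np.degrees(np.arctan2(C[1,0],C[0,0])-h0).round(1),"nose z",(c+50*C[:,0]).round(1)[2],"rear z",(c-50*C[:,0]).round(1)[2],"Cz",C[:,2].round(3),"tool z",R0[:,2].round(2))
h=h0+np.radians(a[0]); Ct=frame([np.sin(h),-np.cos(h),0],[0,0,-1])@Ro.from_euler("y",np.radians(a[1])).inv().as_matrix()
if Ct[2,0]>0: Ct=frame([np.sin(h),-np.cos(h),0],[0,0,-1])@Ro.from_euler("y",np.radians(a[1])).as_matrix()
R=Ct@g["R"].T
for z in a[4:]: plan(s,np.array([502,-298,z])+Ro.from_euler("z",h0).apply([a[2],a[3],0])-R@g["t"],R)
E
python3 v3.py -10 8.7 8 10 120
```

```text
25.4333 [ 0.52  0.39  0.14  2.2  -1.08  0.41  0.13] tcp [ 471.5 -248.5  216.4] F [-0.1  0.  -1.8] w 54.5
C in mat [ -7.4  52.6 210.8] heading 0.0 nose z 207.2 rear z 222.4 Cz [-0.152  0.002 -0.988] tool z [ 0.44  0.04 -0.9 ]
rot [-0.85  0.01  1.42] | shift after rot [-0.74  1.19  3.16] | shift now [-0.93  1.34  3.05]
```

```bash
python3 -m crank '[[[-0.2,0.3,0.6,-0.2,0,0.35],[-0.2,0.3,0.6,-0.2,0,0.35],[-0.2,0.3,0.6,-0.2,0,0.35],[-0.15,0.2,0.6,-0.2,0,0.35],[0,0,0,0,0,0]]]'; python3 v3.py -10 8.7 8 10 120 60
```

```text
clock: 25.85
eef_pos: [488.1, -286.9, 160.1]
tool_rot: [-3.12, -0.415, -0.088]
force: [-0.0, -0.5, -2.6]
width: 54.1
25.85 [ 0.64  0.52 -0.03  2.16 -1.09  0.24  0.01] tcp [ 488.1 -286.9  160.1] F [-0.  -0.5 -2.6] w 54.1
C in mat [  6.   10.1 153.7] heading -8.7 nose z 147.9 rear z 167.4 Cz [-0.193  0.037 -0.981] tool z [ 0.4  -0.01 -0.91]
rot [-0.27  0.43  0.07] | shift after rot [-0.51 -0.03  1.18] | shift now [-0.46  0.    1.2 ]
rot [-0.27  0.43  0.07] | shift after rot [-1.4  -0.03  2.97] | shift now [-1.27  0.04  3.03]
```

Keeping the full 35° tilt lower down isn't reachable: q5 and q6 are both at their limits. I'll come down with the tool nearly upright and the nose about 25° low. Once the nose touches the mat, I'll lower along an arc so the part pivots flat between the pads.

```bash
python3 -m crank '[[[0,0,-0.1,0,-0.7,0],[0,0,0,0,-0.7,0],[0,0,0,0,-0.7,0],[0,0,0,0,-0.5,0],[0,0,0,0,0,0]]]'; python3 v3.py -3 25 8 0 110 60
```

```text
clock: 26.27
eef_pos: [483.3, -283.4, 162.1]
tool_rot: [-3.122, -0.136, -0.076]
force: [1.1, -0.1, -3.1]
width: 54.1
26.2667 [ 0.2   0.6   0.5   1.96 -0.64  0.63 -0.52] tcp [ 483.3 -283.4  162.1] F [ 1.1 -0.1 -3.1] w 54.1
C in mat [1.000e-01 1.430e+01 1.505e+02] heading -8.0 nose z 131.6 rear z 177.4 Cz [-0.455  0.053 -0.889] tool z [ 0.14  0.01 -0.99]
rot [-0.07  0.37 -0.96] | shift after rot [0.01 0.51 1.53] | shift now [0.12 0.51 1.53]
rot [-0.07  0.37 -0.96] | shift after rot [-0.28  0.5   3.18] | shift now [-0.1   0.55  3.18]
```

```bash
python3 -m crank '[[[0,0.12,0.7,-0.02,0.1,-0.25],[-0.05,0.12,0.7,-0.02,0.09,-0.25],[-0.1,0.12,0.7,-0.02,0.09,-0.25],[-0.1,0.12,0.6,0,0.09,-0.2],[0,0,0.2,0,0,0],[0,0,0,0,0,0]]]'; python3 v3.py -3 25 8 0 60 40
```

```text
clock: 26.77
eef_pos: [492.2, -290.1, 75.5]
tool_rot: [3.129, -0.177, 0.053]
force: [-0.1, 0.4, -2.0]
width: 54.4
26.7667 [ 0.37  0.71  0.26  2.02 -0.77  0.37 -0.25] tcp [ 492.2 -290.1   75.5] F [-0.1  0.4 -2. ] w 54.4
C in mat [ 8.9  8.9 64.6] heading -1.8 nose z 47.5 rear z 89.6 Cz [-0.42  -0.029 -0.907] tool z [ 0.18 -0.   -0.98]
rot [ 0.04 -0.02  0.25] | shift after rot [-0.06  0.28  0.28] | shift now [-0.07  0.28  0.28]
rot [ 0.04 -0.02  0.25] | shift after rot [-0.18  0.28  0.94] | shift now [-0.19  0.27  0.94]
```

```bash
python3 -m crank '[[[-0.05,0.14,0.3,0.02,-0.15,0.12],[-0.05,0.14,0.3,0.02,-0.15,0.12],[0,0,0.15,0,-0.1,0],[0,0,0,0,0,0]]]'; python3 v3.py -3 28 8 0 35
```

```text
clock: 27.1
eef_pos: [494.7, -299.2, 54.0]
tool_rot: [3.136, -0.134, 0.026]
force: [-0.0, 0.1, -2.4]
width: 54.0
27.1 [ 0.34  0.77  0.3   1.97 -0.76  0.41 -0.3 ] tcp [ 494.7 -299.2   54. ] F [-0.   0.1 -2.4] w 54.0
C in mat [10.3 -0.7 42.3] heading -3.1 nose z 23.3 rear z 69.3 Cz [-0.46  -0.014 -0.888] tool z [ 0.13 -0.   -0.99]
rot [ 0.02 -0.1  -0.  ] | shift after rot [-0.12 -0.02  0.36] | shift now [-0.12 -0.02  0.36]
```

```bash
python3 -m crank '[[[-0.03,0,0.18,0,-0.05,0],[-0.03,0,0.18,0,-0.05,0],[0,0,0,0,0,0]]]'; python3 v3.py -3 28 8 0 35;  python3 -m crank '[[[0,0,0.13,0,0,0],[0,0,0.1,0,0,0],[0,0,0,0,0,0]]]';  python3 v3.py -3 28 8 0 35
```

```text
clock: 27.35
eef_pos: [495.9, -299.8, 42.9]
tool_rot: [3.133, -0.123, 0.027]
force: [0.7, 0.1, -1.8]
width: 54.2
27.35 [ 0.34  0.79  0.3   1.97 -0.76  0.4  -0.3 ] tcp [ 495.9 -299.8   42.9] F [ 0.7  0.1 -1.8] w 54.2
C in mat [11.3 -1.5 31.1] heading -3.1 nose z 11.7 rear z 58.6 Cz [-0.469 -0.017 -0.883] tool z [ 0.12 -0.01 -0.99]
rot [ 0.05 -0.    0.01] | shift after rot [-0.11 -0.04 -0.01] | shift now [-0.11 -0.04 -0.01]
clock: 27.6
eef_pos: [496.1, -300.4, 37.7]
tool_rot: [3.133, -0.125, 0.026]
force: [1.5, 1.3, 2.3]
width: 54.0
27.6 [ 0.35  0.8   0.29  1.97 -0.77  0.39 -0.29] tcp [ 496.1 -300.4   37.7] F [1.5 1.3 2.3] w 54.0
C in mat [11.5 -2.1 25.9] heading -3.2 nose z 6.5 rear z 53.3 Cz [-0.468 -0.017 -0.884] tool z [ 0.12 -0.01 -0.99]
rot [ 0.05 -0.01  0.  ] | shift after rot [-0.1  -0.06 -0.18] | shift now [-0.1  -0.06 -0.18]
```

Nose contact is felt (about +4.5 N). Now the arc.

```bash
python3 -m crank '[[[-0.1,0,0.17,0,0,0],[-0.09,0,0.17,0,0,0],[0,0,0,0,0,0]]]'; python3 v3.py -3 28 8 0 35;  python3 -m crank '[[[-0.08,0,0.17,0,0,0],[0,0,0,0,0,0]]]';  python3 v3.py -3 28 8 0 35
```

```text
clock: 27.85
eef_pos: [492.5, -301.3, 29.6]
tool_rot: [3.132, -0.129, 0.026]
force: [0.3, 1.3, 2.9]
width: 54.4
27.85 [ 0.37  0.81  0.26  1.98 -0.78  0.35 -0.27] tcp [ 492.5 -301.3   29.6] F [0.3 1.3 2.9] w 54.4
C in mat [ 7.9 -2.7 17.9] heading -3.2 nose z -1.3 rear z 45.1 Cz [-0.464 -0.017 -0.886] tool z [ 0.13 -0.01 -0.99]
rot [ 0.06 -0.06 -0.  ] | shift after rot [ 0.05 -0.09 -0.44] | shift now [ 0.06 -0.08 -0.44]
clock: 28.02
eef_pos: [491.5, -301.8, 25.9]
tool_rot: [3.132, -0.132, 0.026]
force: [-1.3, -0.2, 3.5]
width: 54.4
28.0167 [ 0.38  0.81  0.25  1.98 -0.79  0.34 -0.26] tcp [ 491.5 -301.8   25.9] F [-1.3 -0.2  3.5] w 54.4
C in mat [ 6.8 -3.1 14.2] heading -3.3 nose z -4.9 rear z 41.3 Cz [-0.461 -0.017 -0.887] tool z [ 0.13 -0.01 -0.99]
rot [ 0.06 -0.08 -0.  ] | shift after rot [ 0.1  -0.1  -0.56] | shift now [ 0.11 -0.1  -0.56]
```

It pivots in the pads at about 5 N, as intended. Continuing.

```bash
python3 -m crank '[[[-0.06,0,0.17,0,0,0],[-0.05,0,0.15,0,0,0],[0,0,0,0,0,0]]]'; python3 -m crank '[[[-0.03,0,0.13,0,0,0],[0,0,0,0,0,0]]]';  python3 v3.py -3 28 8 0 35; cat > bd.py <<'E'
from h import *; from cell import ctrl
p=ctrl.get_image("wrist"); d=p["depth"];K=p["camera_matrix"]
v,u=np.mgrid[0:420,0:560]; X=np.stack([(u-K[0,2])/K[0,0]*d,(v-K[1,2])/K[1,1]*d,d],-1); X=(X.reshape(-1,3)-p["t"])@p["R"]
M=(X-[502,-298,4])@Ro.from_euler("z",np.radians(4.5)).as_matrix()
rgb=p["color"].reshape(-1,3).astype(int); ok=(d.reshape(-1)>0)&(abs(M[:,0])<75)&(abs(M[:,1])<60)
br=ok&(rgb.min(1)>90)&(M[:,2]>5)&(M[:,2]<60)  # bright aluminium rim
A=M[br]; print("rim pts",len(A))
if len(A)>50:
    c,_,_,_=np.linalg.lstsq(np.c_[A[:,:2],np.ones(len(A))],A[:,2],rcond=None); print("plane slope x,y deg",np.degrees(np.arctan(c[:2])).round(1),"z at 0",c[2].round(1)); print(np.percentile(A,[1,50,99],axis=0).round(1))
    r=cv2.minAreaRect(A[:,:2].astype(np.float32)); print("rect",r)
np.save("bd.npy",M); cv2.imwrite("pics/bd.png",p["color"][:,:,::-1])
E
python3 bd.py
```

```text
clock: 28.27
eef_pos: [490.1, -302.8, 18.1]
tool_rot: [3.131, -0.135, 0.025]
force: [-0.2, 1.1, 3.6]
width: 54.2
clock: 28.43
eef_pos: [490.0, -303.2, 15.3]
tool_rot: [3.13, -0.136, 0.025]
force: [-2.3, 0.5, 3.7]
width: 54.5
28.4333 [ 0.4   0.83  0.22  1.99 -0.81  0.31 -0.23] tcp [ 490.  -303.2   15.3] F [-2.3  0.5  3.7] w 54.5
C in mat [ 5.3 -4.4  3.7] heading -3.4 nose z -15.2 rear z 30.6 Cz [-0.458 -0.018 -0.889] tool z [ 0.14 -0.01 -0.99]
rot [ 0.07 -0.12 -0.01] | shift after rot [ 0.2  -0.15 -0.9 ] | shift now [ 0.21 -0.14 -0.9 ]
rim pts 12699
plane slope x,y deg [-8.8  1.8] z at 0 23.9
[[-36.2 -36.8   9.1]
 [ 35.6 -12.3  18.4]
 [ 62.8  24.5  53.7]]
rect ((12.771953582763672, -14.788948059082031), (81.42830657958984, 100.31290435791016), 87.2578353881836)
```

```bash
python3 -m crank '[[[-0.02,0,0.15,0,0,0],[-0.02,0,0.1,0,0,0],[0,0,0,0,0,0]]]'; sed -i 's/(abs(M\[:,1\])<60)/(abs(M[:,1]+5)<22)/' bd.py; python3 bd.py; python3 v3.py -3 28 8 0 |head -1;  python3 -m crank '[[[-0.02,0,0.12,0,0,0],[0,0,0,0,0,0]]]'; python3 bd.py
```

```text
clock: 28.73
eef_pos: [489.8, -303.7, 9.4]
tool_rot: [3.13, -0.137, 0.025]
force: [-1.3, 2.2, 5.5]
width: 53.9
rim pts 8237
plane slope x,y deg [-1.9  6.6] z at 0 16.6
[[-36.1 -26.5   7.8]
 [ 43.7 -10.   16.4]
 [ 63.8  16.8  21.4]]
rect ((13.58591079711914, -4.993677139282227), (43.99166488647461, 102.48839569091797), 89.98789978027344)
28.7833 [ 0.41  0.83  0.2   1.99 -0.83  0.29 -0.21] tcp [ 489.9 -303.7    9.5] F [-2.2  1.2  3.5] w 54.3
clock: 28.95
eef_pos: [490.0, -303.9, 8.4]
tool_rot: [3.13, -0.139, 0.025]
force: [-1.5, 0.8, 0.8]
width: 54.1
rim pts 8423
plane slope x,y deg [-1.1  6.4] z at 0 15.9
[[-35.7 -26.4   7.7]
 [ 43.4  -9.9  16.3]
 [ 64.2  16.8  20.5]]
rect ((14.264091491699219, -4.999139785766602), (43.9911994934082, 102.49658203125), 89.99560546875)
```

View pics/bd.png

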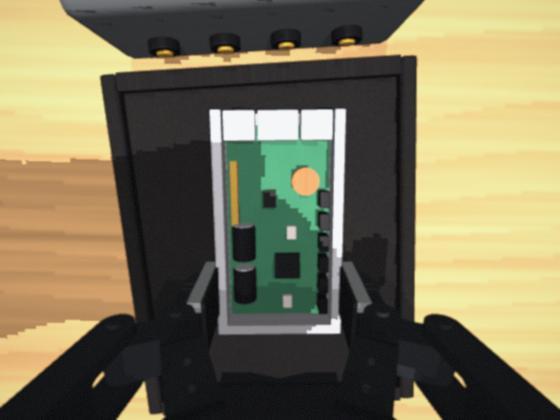

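The board faces up, with the white sockets at row 125 towards the tester's jacks, inside the mat's rim. I'll check flatness from rim depths.

```bash
cat > fl.py <<'E'
from h import *
M=np.load("bd.npy").reshape(420,560,3)
for n,(u,v) in dict(noseL=(216,125),noseR=(340,125),midL=(217,200),midR=(338,200),sockets=(278,125),rear=(278,328),rearL=(228,328),rearR=(330,328)).items(): print(n,np.median(M[v-3:v+4,u-2:u+3].reshape(-1,3),0).round(1))
E
python3 fl.py
```

```text
noseL [59.  15.8 18.9]
noseR [ 56.2 -35.8  19. ]
midL [27.6 18.1 19.2]
midR [ 24.7 -34.3  19.4]
sockets [ 57.8 -10.   16.8]
rear [-33.4  -5.   19.8]
rearL [-31.8  18.1  19.8]
rearR [-34.9 -29.   19.7]
```

Flat to about 0.5°, centre near (+14, -8) mm on the mat. Releasing and backing off.

```bash
python3 -m crank '[[[0,0,0,0,0,0],[0,0,0,0,0,0],[0,0,0,0,0,0],[0,0,0,0,0,0],[0,0,0,0,0,0],[0,0,0,0,0,0]]]' -1;  python3 -m crank '[[[0,0,-0.2,0,0,0],[0,0,-0.4,0,0,0],[0,0,-0.8,0,0,0],[0,0,-0.9,0,0,0],[0,0,-0.9,0,0,0],[0,0,-0.9,0,0,0],[0,0,0,0,0,0],[0,0,0,0,0,0]]]'; sed -i 's/(abs(M\[:,1\]+5)<22)/(abs(M[:,1]+5)<45)/' bd.py; python3 bd.py; python3 -c "
from cell import ctrl
s=ctrl.read_state(); print(s['clock'],s['qpos'].round(2),s['force'])"
```

```text
clock: 29.5
eef_pos: [491.6, -304.1, 7.7]
tool_rot: [3.128, -0.14, 0.026]
force: [-0.5, -0.0, 0.5]
width: 85.2
clock: 30.17
eef_pos: [471.7, -302.6, 139.1]
tool_rot: [3.13, -0.139, 0.023]
force: [0.2, -0.4, 0.5]
width: 85.3
rim pts 3333
plane slope x,y deg [-0.3 -0.4] z at 0 16.1
[[-35.7 -36.4   6.8]
 [ 33.3 -10.5  17.4]
 [ 63.8  21.2  20.3]]
rect ((14.358219146728516, -7.624303817749023), (56.08678436279297, 100.73013305664062), 87.22931671142578)
30.2167 [ 0.26  0.63  0.46  1.98 -0.67  0.56 -0.36] [ 0.12324934 -0.54941208  0.02056692]
```

View pics/bd.png

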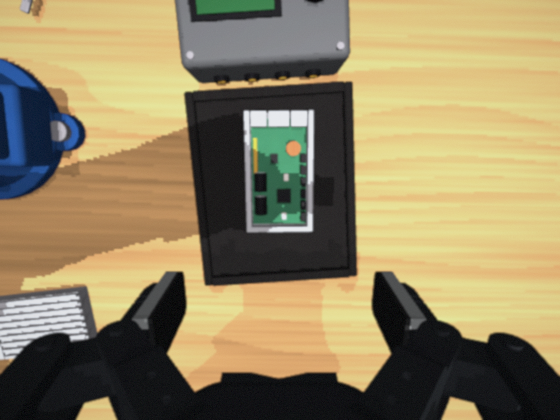

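```bash
python3 - <<'E'
from h import *; from cell import ctrl
p=ctrl.get_image("wrist")
m=px2w(p,[(186,93),(352,83),(355,275),(206,284)],10)[:,:2]; c=px2w(p,[(244,111),(314,110),(313,232),(247,233)],22)[:,:2]
f=lambda w:np.arctan2(*((w[0]+w[1]-w[2]-w[3])[::-1])); a=f(m); d=c.mean(0)-m.mean(0)
print("mat",m.mean(0).round(1),np.degrees(a).round(1),"ctrl rel",(Ro.from_euler("z",-a).apply(np.r_[d,0])).round(1),"heading rel",np.degrees(f(c)-a).round(1), m.round(0).tolist())
q=ctrl.get_image("top"); w=load("top0.npz")
D=cv2.absdiff(q["color"],w["color"]).max(2)
for n,(u,v) in dict(cover=(205,185),spray=(284,250),cassette=(269,156),driver=(348,139)).items(): print(n,D[v-14:v+14,u-14:u+14].mean().round(1))
E
```

```text
mat [ 502.4 -302.4] 4.6 ctrl rel [13.5 -4.5  0. ] heading rel -2.8 [[581.0, -226.0], [592.0, -365.0], [424.0, -378.0], [413.0, -240.0]]
cover 5.5
spray 18.7
cassette 6.1
driver 6.3
```

Position is well inside tolerance. One check on the spray can, whose difference value is higher, perhaps from the arm's shadow; if it hasn't moved, I hand in.

```bash
python3 - <<'E'
from h import *; from cell import ctrl
w=load("top0.npz"); q=ctrl.get_image("top"); a=w["color"].min(2)[225:280,265:305]<45; b=q["color"].min(2)[225:280,265:305]<45
for m in(a,b): print("cap dark centroid",np.argwhere(m).mean(0).round(1),m.sum())
z=q["depth"][225:280,265:305]; z0=w["depth"][225:280,265:305]; 
for Z in(z0,z): m=(Z>0)&(Z<np.min(Z[Z>0])+25); print(np.argwhere(m).mean(0).round(1),m.sum(),np.min(Z[Z>0]).round(1))
ds=[(np.round(d["extent"]),round(d["conf"],2)) for d in ctrl.search_frame("spray_center",q)[:3]]; print(ds)
d=np.linalg.norm(np.argwhere(a).mean(0)-np.argwhere(b).mean(0)); print("shift px",d)
if d<3: print(ctrl.finish_job())
E
```

```text
cap dark centroid [22.7 18.3] 166
cap dark centroid [23.9 21.1] 242
[22.9 18.2] 182 1139.4
[23.  18.2] 185 1138.9
[(array([283., 251.,  22.,  24.]), 0.61)]
shift px 3.060772270743594
```

The depth centroid of the cap is unchanged (22.9,18.2 → 23.0,18.2). The dark-pixel shift comes from a shadow, so the can hasn't moved. Handing in.

```bash
python3 -c "
from cell import ctrl
print(ctrl.finish_job())"
```

```text
the job is handed in; nothing more can be done
None
```

The controller is lying on the mat with its board up and its sockets facing the tester, and I've handed the job in at about 30 s of the 64 s. The system gives no verdict, so the checks below are my own.

**What I did:** I picked the controller from the tray, stood it socket-end down in the vise, and re-gripped it from the board side. I then set its nose on the mat and lowered it flat, letting it pivot between the pads at about 5 N.

**Final checks:**
- **Position:** its centre is about +14 mm (x) and −5 to −8 mm (y) from the mat's centre, against limits of 30 and 36 mm.
- **Heading:** about 3° off the mat's x axis, against a limit of 15°.
- **Flatness:** within about 0.5°.
- **Release:** the fingers are open and about 130 mm clear, with no contact force.
- **Bystanders:** the cover, cassette and screwdriver looked unchanged from above. The spray can's colour check gave a 3-pixel shift, but the depth view shows its cap in the same place, so I put that down to the arm's shadow.

**What went wrong along the way:**
- The first grasp closed above the controller because the descent stopped short. The part did not move, and the second try held.
- I had planned to lay it down with the tool tilted 35°, but two wrist joints (q5 and q6) reached their limits near the mat. That is why I used the nose-first pivot instead.

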